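# Weigh the check weight on the sprung hook scale

## Task

Take the brass weight by its knob, hang it by its eye on the hook of the spring scale, easing its load onto the spring so gently that the hook does not jump up or down when you let go, and leave it hanging untouched until it has been quite still for a good second. Then take the knob again, lift the weight gently up off the hook without forcing or overloading the hook, and stand it upright, fully on the round coaster, without dropping it. Leave the blotter, the seal and the eraser where they are.

Things in the scene. Friction and masses are not known exactly. Their poses are not given: they have to be found in the camera images.
- scale: Spring scale fixed to the desk; origin on the desk under its brass tube (31 mm wide, top at z 87 mm); hook arm along its -x, towards the robot. Base 14 mm high, with two feet (inner faces 76 mm apart) reaching x = -110 mm either side below the hook. Gauge plate 44 mm wide at x = +40 mm, 190 mm high. A plunger from the tube carries the hook; nothing stands above the hook.
- hook (a joint): How far the hook has sunk, m: 0 unloaded (top stop), 0.085 bottom stop. Spring 100 N/m (0.2 N preload): about 10 mm per newton, lightly damped. It jumps if let go while the gripper still carries, or presses with, more than about 0.5 N. Never let it move faster than 0.1 m/s or carry over 12 N.
- hook_seat (a point): Seat of the hook: top of the 7 mm round arm at its low point, 85 mm in front of the tube's axis (scale -x), z 175 mm unloaded; sinks with the joint; axes as the scale. In front the arm turns up: its tip (9 mm ball) is 22 mm before the seat, top 18.5 mm above it. Behind, the arm rises 6.5 mm.
- weight: Loose brass weight, 122 mm high, origin under its centre, z up. Disc 54 mm wide, 28 mm high; above it an arched eye of 7 mm bar, opening 35 mm wide (y), 50 mm high (z 28 to 78), open along x; 10 mm neck; square knob 22 x 22 x 24 mm (sides along x, y), centre at z 110. Mass unknown, 0.2 to 0.64 kg. Starts upright on the desk; either way round may go on the hook.
- weight_centre (a point): The middle of the weight, half-way up, 61 mm above its underside; axes as the weight. The knob's centre is 49 mm above it.
- weight_eye (a point): Underside of the crown of the eye, 78 mm above the weight's underside (knob centre 32 mm above it); it rests on the hook seat when hung.
- coaster: Round leather coaster, 95 mm across, 4 mm thick, fixed flat on the desk; origin at the centre of its underside.
- blotter: Bystander: wooden rocker blotter with a turned knob, 64 x 108 x 72 mm, loose; origin under its centre.
- seal: Bystander: small upright wax seal with a turned handle, 25 mm across, 79 mm high, loose; origin under its centre.
- rubber: Bystander: small eraser, 20 x 44 x 12 mm, loose; origin under its centre.
Things that resemble listed ones, but are neither listed nor needed, are in the scene too. Of the things that look like the weight, the middle-sized one is meant.

How it is judged:
By the outcome, as a careful person would: the job done as asked, in the order asked, and still so for the second after the job is handed in, with the robot touching nothing.
It also fails if it takes over 72 s, if anything falls off the work surface, if the arm or the gripper's body presses on something with over 40 N, if the wrist force passes 120 N, or if a joint passes its speed limit or range.

## Robot

A 6-joint arm with a two-finger parallel gripper is mounted at the origin on the work surface; the furniture and walls round the work are solid. World frame = base frame: x ahead of the robot, y to its left, z up, the work surface at z = 0. Lengths are in m, angles in degrees, forces in N, time in s.
With the tool pointing down it reaches from about 0.35 to 0.775 m from the base axis. Payload 5.5 kg.
Tool frame: the origin (TCP) lies between the finger pads; the fingertips stand 14 mm ahead of it and the grasp point (between the pads) lies 5 mm behind it (env.tcp_to_tips is the distance from the TCP to the fingertips, in m); z points along the fingers, y is the direction in which the jaws open and shut (so a half turn about z gives the same grasp; the last joint's range is limited). The gripper opens to 85 mm and grips with 20 to 120 N. Pads are 22 mm wide; open, the fingers measure 114 mm over their backs; the gripper's body (76 mm by 85 mm) begins 54 mm behind the grasp point. The pads swing forward as they close: fully open they stand 13 mm farther back than shut.
Start: joints at [-77.269, 17.945, 2.641, 74.691, 0, 82.002], TCP at [0.204, -0.538, 0.245] pointing down, gripper open.
Joint ranges: [-158.12, 158.12], [-49.38, 96.58], [-58.88, 72.47], [-126.05, 133.96], [-84.25, 85.87], [-180, 180]. Speed limits (degrees/s): [147.25, 147.25, 180, 180, 180, 180].

## Interface

Orientations are given as a 3x3 rotation matrix whose columns are the frame's x, y, z axes.
In Python, from plant import env gives the robot as it stands.
- The arm moves only by the tool send_rows, never from a script. Its argument "series" is a list of rows, each an object with "delta_pos": the shift along the tool's x, y, z normalised to -1 to 1, where 1 is 20 mm, a list of three; "roll": the turn about the tool's z normalised to -1 to 1, where 1 is 0.1 rad. A call has 1 to 20 rows; each row shifts and turns the pose as measured when the row begins, along the tool's axes as they then stand; what a row does not reach is not made up. A row lasts 1/8 s, in which the tool goes at most 62.5 mm and 10.7 degrees, less where a joint would pass 70% of its speed; a pose out of reach is approached as far as the arm can. A call with a number of a shift or a turn outside -1 to 1 is refused whole. A call with a gripper value outside its range is refused whole. "grip" is the opening, from 0 (shut) to 1 (fully open), set as the call begins (left out, the last holds). The fingers move at their own pace and stop on an object; "newtons" is the grip in N (left out, the last holds). Time passes only in rows, so rows that do not move let the fingers close. It gives the time, the measured TCP pose, the force and the opening at its end, in the units of the state.
- env.state(): the state, without advancing time (a new reading comes with each control period).
- env.camera(name): name is "scene" or "top"; returns the picture (384x512x3 uint8, red, green, blue); there is no depth.
- env.get_calibration(name): a dict with "fx", "fy", "cx", "cy" (pixels), "distortion" ([k1, k2, p1, p2, k3] as OpenCV has them; the pictures are not rectified), "view" (4x4, takes a point from world to camera coordinates). Camera axes: x right, y down, z forward; pixel columns grow to the right and rows downward; lengths in m; the calibration is good to about 2 mm. A picture is of the moment at which its call begins. get_calibration takes no time and is no camera call.
- env.hand_in(): hands the job in, once; it reports no verdict.
The state is a dict: "time_s": time; "joints": joint angles; "qd": joint speeds; "tau": joint torques, N m; "position": TCP position; "ee_rot": TCP orientation; "wrist_force": force on the tool from outside, world axes, zero at the start; "torque": the same for the moment, N m; "opening": finger opening in m.
Only numpy, scipy, OpenCV 4.12 (cv2) and the standard library are available. Lean on these libraries where they do the work, as an engineer would, in place of code of your own. Each camera call takes 0.05 s, during which the arm holds its last target.

## Working session

There is one attempt and no reset: what is moved stays moved. The work goes in short steps, Python scripts to look and compute and a tool call to move; the robot and the scene stay as the last step left them, time stands still between calls to the robot, and variables do not carry over. Pictures are saved under pics/ and viewed, and the job is handed in when it is done.

Besides the shell and the picture viewer there is one more tool, called after "Emit:" as name([rows], argument=value, ...), one row to a line, values as JSON. send_rows: Moves the arm, as the interface text tells. Its arguments: {"type":"object","properties":{"series":{"type":"array","items":{"type":"object","properties":{"delta_pos":{"type":"array","items":{"type":"number","minimum":-1,"maximum":1}},"roll":{"type":"number","minimum":-1,"maximum":1}}}},"grip":{"type":"number"},"newtons":{"type":"number"}},"required":["series"]}

```bash
mkdir -p pics; ls; python3 - <<'E'
from plant import env
import cv2
for n in("scene","top"):
    im=env.camera(n); cv2.imwrite(f"pics/{n}0.png",cv2.cvtColor(im,cv2.COLOR_RGB2BGR))
    c=env.get_calibration(n); print(n,{k:(v if k!='view' else None) for k,v in c.items()}); print(c['view'])
print(env.state())
E
```

```text
pics
scene {'fx': 374.94621397767213, 'fy': 374.94621397767213, 'cx': 259.6922313653522, 'cy': 196.8184559224635, 'distortion': array([-0.06805262,  0.        ,  0.        ,  0.        ,  0.        ]), 'view': None}
[[-0.72052818 -0.69312332 -0.02047453  0.41502613]
 [-0.38083295  0.42022031 -0.82363897  0.30079115]
 [ 0.57948719 -0.58565771 -0.56674478  0.62116244]
 [ 0.          0.          0.          1.        ]]
top {'fx': 476.09530139283726, 'fy': 476.09530139283726, 'cx': 258.4050968264544, 'cy': 196.89599248380492, 'distortion': array([-0.0496775,  0.       ,  0.       ,  0.       ,  0.       ]), 'view': None}
[[ 0.02798029 -0.9993499  -0.02273514  0.0209539 ]
 [-0.99835718 -0.02680038 -0.05064277  0.53560919]
 [ 0.05000053  0.02411479 -0.99845802  1.39959225]
 [ 0.          0.          0.          1.        ]]
{'time_s': 0.1, 'joints': array([-7.72676823e+01,  1.79852509e+01,  2.58477258e+00,  7.46905251e+01,
       -1.17283055e-03,  8.20009692e+01]), 'qd': array([-0.07582885, -0.09411169,  0.15446805,  0.06725945, -0.06770699,
       -0.04961006]), 'tau': array([ 2.62068235e-03, -4.81725526e+01,  2.99243832e+01,  1.27917944e-02,
       -1.14166412e-04, -6.79870453e-07]), 'position': array([ 0.20342878, -0.53736084,  0.24451963]), 'ee_rot': array([[ 9.35250524e-01,  3.53986328e-01, -3.70023783e-04],
       [ 3.53986465e-01, -9.35249270e-01,  1.54474054e-03],
       [ 2.00752560e-04, -1.57570281e-03, -9.99998738e-01]]), 'wrist_force': array([ 0.56709407, -0.05180749, -0.44915472]), 'torque': array([-0.01050548, -0.007635  ,  0.00144604]), 'opening': 0.08551910899080638}
```

View pics/scene0.png

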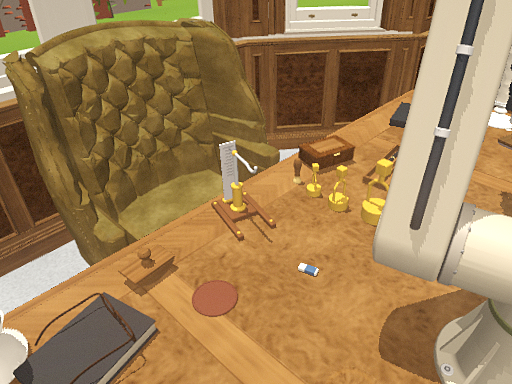

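View pics/top0.png

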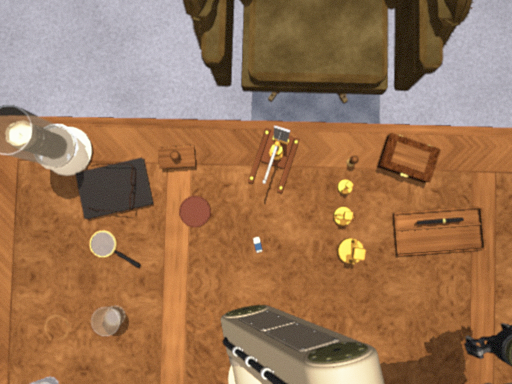

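The scene view shows three brass weights at (314,187), (339,200) and (375,205). In the top view they are at (345,187), (343,216) and (351,251). The middle-sized one is at top (343,216) and scene (339,200), so I'll check it in enlarged crops.

```bash
python3 - <<'E'
import cv2,numpy as np
t=cv2.imread("pics/top0.png");s=cv2.imread("pics/scene0.png")
a=cv2.resize(t[165:275,300:400],None,fx=5,fy=5,interpolation=cv2.INTER_CUBIC)
b=cv2.resize(s[140:240,290:400],None,fx=5,fy=5,interpolation=cv2.INTER_CUBIC)
c=cv2.resize(t[115:210,235:310],None,fx=6,fy=6,interpolation=cv2.INTER_CUBIC)
d=cv2.resize(s[130:245,200:285],None,fx=5,fy=5,interpolation=cv2.INTER_CUBIC)
for n,i in zip("abcd",(a,b,c,d)): cv2.imwrite(f"pics/c_{n}.png",i)
E
```

```text
(no output)
```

View pics/c_a.png

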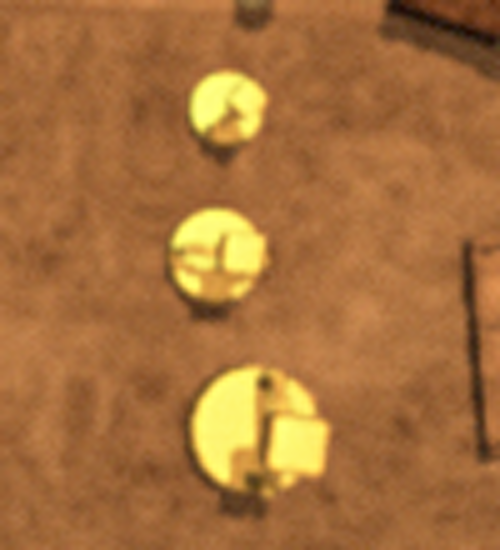

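View pics/c_b.png

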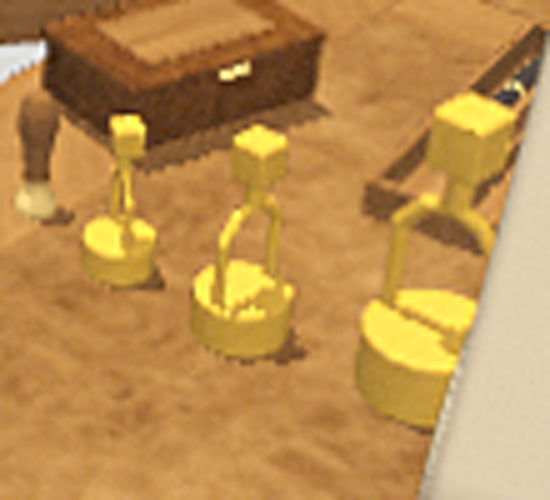

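View pics/c_c.png

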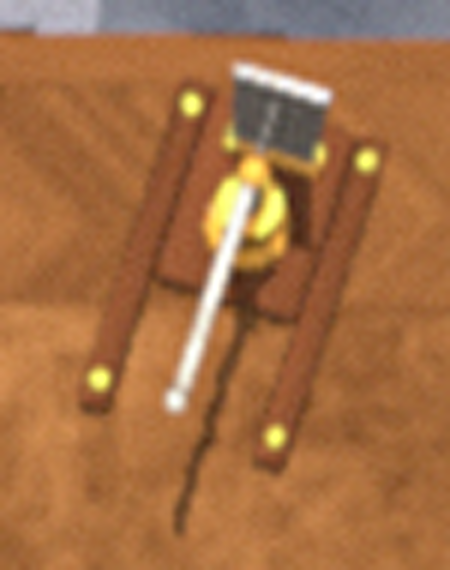

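View pics/c_d.png

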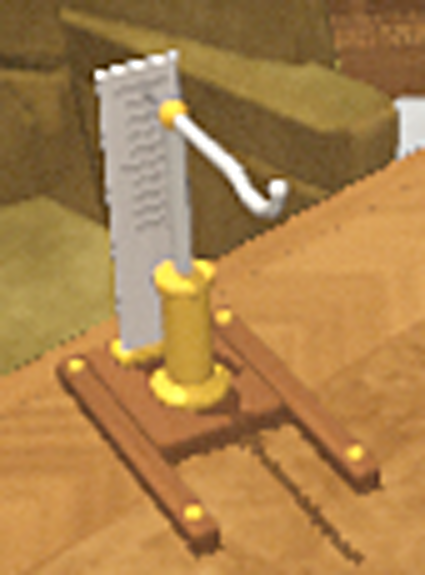

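The crop confirms it: the middle weight is at top (343,216) with its square knob at (348.5,215), and its eye is wide along image x. The hook ball is at about top (264,181.5) and scene (255,168). Next I'll measure positions.

```bash
cat > h.py <<'E'
import numpy as np,cv2
from plant import env
C={n:env.get_calibration(n) for n in("scene","top")}
def ray(n,p):
    c=C[n];K=np.array([[c['fx'],0,c['cx']],[0,c['fy'],c['cy']],[0,0,1]])
    q=cv2.undistortPoints(np.array([[p]],float),K,np.array(c['distortion']))[0,0]
    V=np.array(c['view']);R=V[:3,:3];o=-R.T@V[:3,3];d=R.T@np.array([q[0],q[1],1]);return o,d/np.linalg.norm(d)
def plane(n,p,z):
    o,d=ray(n,p);return o+d*(z-o[2])/d[2]
def tri(ps,pt):
    A=np.zeros((3,3));b=np.zeros(3);L=[ray("scene",ps),ray("top",pt)]
    for o,d in L:
        P=np.eye(3)-np.outer(d,d);A+=P;b+=P@o
    x=np.linalg.solve(A,b);return x,[np.linalg.norm((np.eye(3)-np.outer(d,d))@(x-o)) for o,d in L]
def proj(n,X):
    c=C[n];K=np.array([[c['fx'],0,c['cx']],[0,c['fy'],c['cy']],[0,0,1]]);V=np.array(c['view'])
    return cv2.projectPoints(np.array([X],float),cv2.Rodrigues(V[:3,:3])[0],V[:3,3],K,np.array(c['distortion']))[0][0,0]
def save(n,name,crop=None,f=1):
    im=cv2.cvtColor(env.camera(n),cv2.COLOR_RGB2BGR)
    cv2.imwrite(f"pics/{name}_full.png",im)
    if crop: x0,x1,y0,y1=crop;im=im[y0:y1,x0:x1]
    cv2.imwrite(f"pics/{name}.png",cv2.resize(im,None,fx=f,fy=f,interpolation=cv2.INTER_CUBIC))
E
python3 - <<'E'
from h import *
np.set_printoptions(precision=4,suppress=True)
t=cv2.imread("pics/top0.png");s=cv2.imread("pics/scene0.png")
def comp(im,box,lo,hi):
    x0,x1,y0,y1=box;h=cv2.cvtColor(im[y0:y1,x0:x1],cv2.COLOR_BGR2HSV);m=cv2.inRange(h,lo,hi)
    n,l,st,ce=cv2.connectedComponentsWithStats(m)
    for i in np.argsort(-st[1:,4])[:3]+1: print(st[i][:4]+[x0,y0,0,0],st[i][4],ce[i]+[x0,y0])
    return m
print("weight top");m=comp(t,(325,365,200,235),(22,120,100),(35,255,255))
print("weight scene");comp(s,(325,355,160,215),(22,120,60),(35,255,255))
print("coaster");comp(t,(170,220,190,235),(0,100,40),(9,255,255))
f=lambda x,y,x0,y0,k:((x+.5)/k-.5+x0,(y+.5)/k-.5+y0)
ct=lambda x,y:f(x,y,235,115,6); cs=lambda x,y:f(x,y,200,130,5)
print("ball",tri(cs(278,188),ct(176,400)))
print("plunger top",tri(cs(172,112),ct(253,165)))
P=[(190,103),(367,160),(98,378),(275,437)];Q=[(76,365),(223,316),(193,512),(355,453)]
for p,q in zip(P,Q): print("pin",tri(cs(*q),ct(*p)),plane("top",ct(*p),.016))
kt=f(243,252,300,165,5);ks=f(258,142,290,140,5);print("knob top",tri(ks,kt),plane("top",kt,.122))
print("disc",plane("top",f(213,254,300,165,5),.020))
E
```

```text
weight top
[334 207  19  13] 140 [343.9143 212.25  ]
[337 216   7   3] 17 [339.9412 216.8824]
[335 219   5   5] 17 [337.1765 220.8824]
weight scene
[335 192  10   9] 56 [338.3214 195.8036]
[337 165  10   6] 37 [341.6757 167.7568]
[329 193   7  11] 28 [331.2857 198.2857]
coaster
[180 196  31  31] 744 [194.6707 211.1573]
ball (array([0.567 , 0.0181, 0.192 ]), [np.float64(2.6908704464928653e-05), np.float64(2.6908704464853402e-05)])
plunger top (array([ 0.6717, -0.0131,  0.181 ]), [np.float64(0.0007006479359507308), np.float64(0.0007006479359508748)])
pin (array([0.7296, 0.0173, 0.0175]), [np.float64(0.00032490806905519467), np.float64(0.0003249080690549471)]) [0.7301 0.0176 0.016 ]
pin (array([ 0.7037, -0.0707,  0.0175]), [np.float64(0.00042663909786810303), np.float64(0.0004266390978680705)]) [ 0.7037 -0.071   0.016 ]
pin (array([0.5915, 0.0594, 0.0172]), [np.float64(4.6550208468096863e-05), np.float64(4.655020846799318e-05)]) [0.5916 0.0594 0.016 ]
pin (array([ 0.5646, -0.0288,  0.0171]), [np.float64(5.8457493500557476e-05), np.float64(5.8457493500448175e-05)]) [ 0.5646 -0.0289  0.016 ]
knob top (array([ 0.4868, -0.2134,  0.1211]), [np.float64(0.0003120737829151614), np.float64(0.000312073782915168)]) [ 0.4865 -0.2134  0.122 ]
disc [ 0.4866 -0.2126  0.02  ]
```

```bash
python3 - <<'E'
import cv2,numpy as np
t=cv2.imread("pics/top0.png");s=cv2.imread("pics/scene0.png")
a=cv2.resize(t[202:232,328:360],None,fx=12,fy=12,interpolation=cv2.INTER_CUBIC)
b=cv2.resize(s[160:214,322:354],None,fx=10,fy=10,interpolation=cv2.INTER_CUBIC)
H=max(a.shape[0],b.shape[0])
o=np.zeros((H,a.shape[1]+b.shape[1],3),np.uint8);o[:a.shape[0],:a.shape[1]]=a;o[:b.shape[0],a.shape[1]:]=b
cv2.imwrite("pics/w.png",o)
E
```

```text
(no output)
```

View pics/w.png

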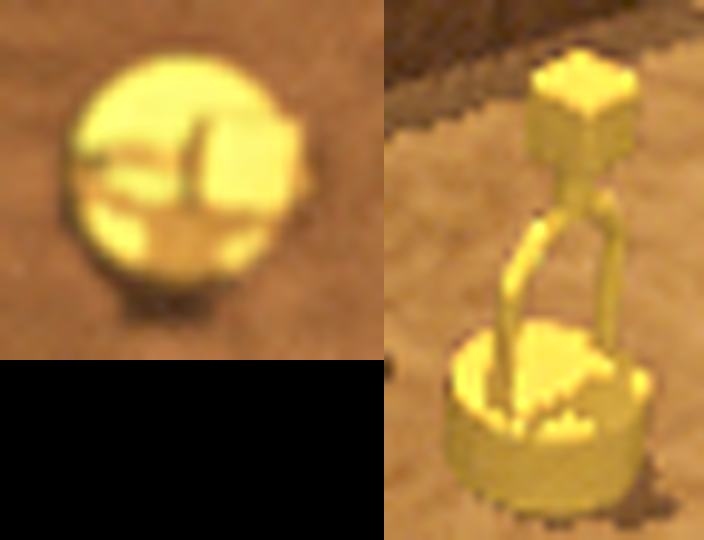

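```bash
python3 - <<'E'
from h import *
np.set_printoptions(precision=4,suppress=True)
f=lambda x,y:((x-384+.5)/10-.5+322,(y+.5)/10-.5+160)
k=[plane("scene",f(*p),.122) for p in[(530,84),(582,49),(638,82),(583,115)]]
print(np.array(k),np.mean(k,0))
for i in range(4):
    d=k[(i+1)%4]-k[i];print(np.degrees(np.arctan2(d[1],d[0])),np.linalg.norm(d))
L=plane("scene",f(510,420),.028);R=plane("scene",f(608,372),.028);d=R-L;print(L,R,np.degrees(np.arctan2(d[1],d[0])),np.linalg.norm(d))
g=lambda x,y:((x+.5)/12-.5+328,(y+.5)/12-.5+202)
k=[plane("top",g(*p),.122) for p in[(205,116),(299,118),(300,207),(201,207)]]
for i in range(4):
    d=k[(i+1)%4]-k[i];print(np.degrees(np.arctan2(d[1],d[0])),np.linalg.norm(d))
print(np.mean(k,0))
print(plane("top",(194.67,211.16),.004))
# clockwise colour mask of bounding disc
E
```

```text
[[ 0.496  -0.2034  0.122 ]
 [ 0.4963 -0.2275  0.122 ]
 [ 0.476  -0.2228  0.122 ]
 [ 0.4772 -0.1994  0.122 ]] [ 0.4864 -0.2133  0.122 ]
-89.38582533007535 0.024180950607609022
166.79082359627293 0.020771157746953657
87.15218010216016 0.023469850201376603
-12.036069715505732 0.019218837129409562
[ 0.4841 -0.1921  0.028 ] [ 0.4773 -0.2288  0.028 ] -100.48180133734307 0.03727175088723451
-89.67514581836842 0.0213779462649866
-178.2814352135335 0.020230778580350505
91.54780209885422 0.022497198940177817
-1.3960413828436682 0.020714290572172542
[ 0.4865 -0.2142  0.122 ]
[0.4874 0.2256 0.004 ]
```

```bash
python3 -c "
import numpy as np
for k in range(20):
  t=np.radians(20.7+5.73*k-48.8); print(round(.8*np.cos(t),2),round(.8*np.sin(t),2))"
```

```text
0.71 -0.38
0.74 -0.3
0.77 -0.23
0.79 -0.15
0.8 -0.07
0.8 0.01
0.8 0.09
0.78 0.17
0.76 0.24
0.73 0.32
0.7 0.39
0.66 0.46
0.61 0.52
0.55 0.58
0.49 0.63
0.43 0.68
0.36 0.72
0.28 0.75
0.21 0.77
0.13 0.79
```

Emit:
send_rows([
  {"delta_pos":[0.71,-0.38,0],"roll":-1},
  {"delta_pos":[0.74,-0.3,0],"roll":-1},
  {"delta_pos":[0.77,-0.23,0],"roll":-1},
  {"delta_pos":[0.79,-0.15,0],"roll":-1},
  {"delta_pos":[0.8,-0.07,0],"roll":-1},
], grip=1)

```text
time_s: 0.72
position: [0.2562, -0.4744, 0.2416]
ee_rot: [[0.641, 0.768, -0.002], [0.768, -0.641, 0.007], [0.004, -0.006, -1.0]]
wrist_force: [0.1, 0.6, 0.1]
opening: 0.0854
```

Emit:
send_rows([
  {"delta_pos":[0.8,0.01,-0.1],"roll":-1},
  {"delta_pos":[0.8,0.09,-0.1],"roll":-1},
  {"delta_pos":[0.78,0.17,0],"roll":-1},
  {"delta_pos":[0.76,0.24,0],"roll":-1},
  {"delta_pos":[0.73,0.32,0],"roll":-1},
  {"delta_pos":[0.7,0.39,0],"roll":-1},
  {"delta_pos":[0.66,0.46,0],"roll":-1},
  {"delta_pos":[0.61,0.52,0],"roll":-1},
  {"delta_pos":[0.55,0.58,0],"roll":-1},
  {"delta_pos":[0.49,0.63,0],"roll":-1},
  {"delta_pos":[0.43,0.68,0],"roll":-1},
  {"delta_pos":[0.36,0.72,0],"roll":-1},
  {"delta_pos":[0.28,0.75,0],"roll":-1},
  {"delta_pos":[0.21,0.77,0],"roll":-1},
  {"delta_pos":[0.13,0.79,0],"roll":-1},
])

```text
time_s: 2.6
position: [0.4096, -0.2773, 0.2406]
ee_rot: [[-0.755, 0.656, -0.01], [0.656, 0.755, 0.02], [0.021, 0.008, -1.0]]
wrist_force: [0.2, 0.0, 0.6]
opening: 0.0856
```

Emit:
send_rows([
  {"delta_pos":[-0.13,0.75,0],"roll":-1},
  {"delta_pos":[-0.2,0.74,0],"roll":-1},
  {"delta_pos":[-0.27,0.71,0],"roll":-1},
  {"delta_pos":[-0.34,0.68,0],"roll":-1},
  {"delta_pos":[-0.41,0.64,0],"roll":-1},
  {"delta_pos":[-0.47,0.6,0],"roll":-1},
  {"delta_pos":[-0.27,0.28,0],"roll":-0.45},
  {"delta_pos":[0,0,0],"roll":0},
  {"delta_pos":[0,0,0],"roll":0},
])

```text
time_s: 3.72
position: [0.486, -0.2092, 0.2375]
ee_rot: [[-0.999, 0.049, -0.017], [0.048, 0.999, 0.024], [0.018, 0.023, -1.0]]
wrist_force: [0.2, 0.1, 0.8]
opening: 0.0853
```

```bash
python3 - <<'E'
from h import *
np.set_printoptions(precision=4,suppress=True)
s=env.state();print(s['position'],s['ee_rot'],s['joints'],s['wrist_force'])
save("scene","s1",(290,400,60,240),3.3)
E
```

```text
[ 0.486  -0.2092  0.2375] [[-0.9987  0.0488 -0.0171]
 [ 0.0484  0.9985  0.0242]
 [ 0.0183  0.0233 -0.9996]] [-32.3344  14.2069  -3.5393  73.8246   0.6464 -29.5571] [0.2305 0.0666 0.7851]
```

View pics/s1.png

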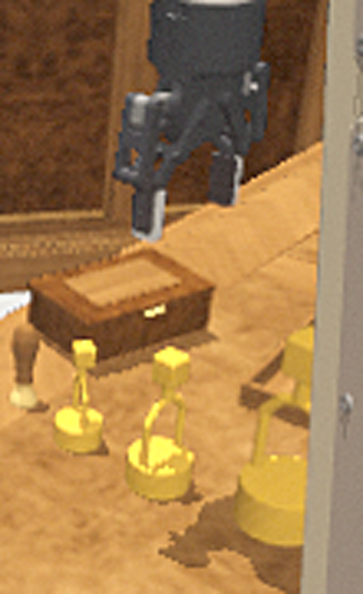

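Emit:
send_rows([
  {"delta_pos":[-0.03,-0.06,1]},
  {"delta_pos":[-0.03,-0.06,1]},
  {"delta_pos":[-0.03,-0.06,1]},
  {"delta_pos":[-0.03,-0.06,1]},
  {"delta_pos":[-0.03,-0.06,0.8]},
])

```text
schema error: expected keys delta_pos, roll
```

Emit:
send_rows([
  {"delta_pos":[-0.03,-0.06,1],"roll":0},
  {"delta_pos":[-0.03,-0.06,1],"roll":0},
  {"delta_pos":[-0.03,-0.06,1],"roll":0},
  {"delta_pos":[-0.03,-0.06,1],"roll":0},
  {"delta_pos":[-0.03,-0.06,0.8],"roll":0},
])

```text
time_s: 4.4
position: [0.4867, -0.216, 0.1408]
ee_rot: [[-0.998, 0.056, -0.013], [0.055, 0.998, 0.021], [0.014, 0.02, -1.0]]
wrist_force: [0.0, -0.2, -0.2]
opening: 0.0856
```

```bash
python3 - <<'E'
from h import *
np.set_printoptions(precision=4,suppress=True)
s=env.state();print(s['position'],s['ee_rot'],s['joints'],s['wrist_force'])
save("scene","s2",(290,400,100,240),4)
save("top","t2",(290,400,160,270),4)
E
```

```text
[ 0.4867 -0.216   0.1408] [[-0.9984  0.0556 -0.0133]
 [ 0.0553  0.9982  0.0212]
 [ 0.0144  0.0205 -0.9997]] [-32.9013  17.3784 -13.2289  60.6914   0.609  -29.7277] [ 0.0312 -0.2337 -0.2073]
```

View pics/s2.png

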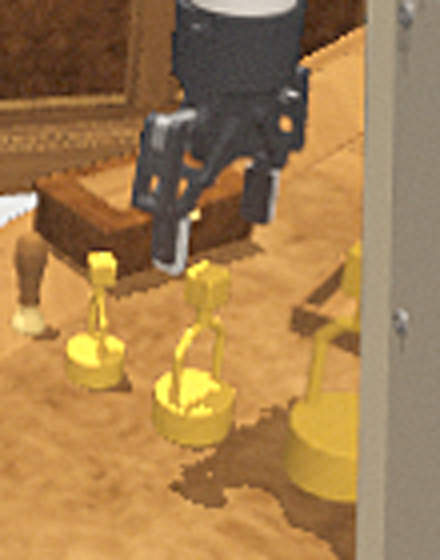

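View pics/t2.png

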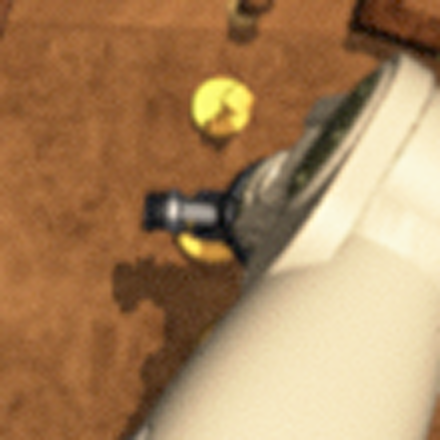

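Emit:
send_rows([
  {"delta_pos":[0.0,0.08,0.85],"roll":0},
  {"delta_pos":[0,0,0.8],"roll":0},
  {"delta_pos":[0,0,0],"roll":0},
])

```text
time_s: 4.88
position: [0.4858, -0.2142, 0.1078]
ee_rot: [[-0.998, 0.058, -0.014], [0.057, 0.998, 0.021], [0.015, 0.021, -1.0]]
wrist_force: [0.4, -0.2, -0.1]
opening: 0.0854
```

Emit:
send_rows([
  {"delta_pos":[0,0,0],"roll":0},
  {"delta_pos":[0,0,0],"roll":0},
  {"delta_pos":[0,0,0],"roll":0},
  {"delta_pos":[0,0,0],"roll":0},
  {"delta_pos":[0,0,0],"roll":0},
  {"delta_pos":[0,0,0],"roll":0},
], grip=0, newtons=30)

```text
time_s: 5.62
position: [0.4869, -0.2152, 0.1099]
ee_rot: [[-0.998, 0.058, -0.011], [0.058, 0.998, 0.019], [0.012, 0.019, -1.0]]
wrist_force: [0.1, 0.0, -0.2]
opening: 0.0212
```

```bash
python3 - <<'E'
from h import *
np.set_printoptions(precision=4,suppress=True)
s=env.state();print(s['position'],s['ee_rot'],s['wrist_force'],s['opening'])
save("scene","s3",(290,400,100,240),4)
E
```

```text
[ 0.4869 -0.2152  0.1099] [[-0.9983  0.0578 -0.0111]
 [ 0.0576  0.9982  0.0193]
 [ 0.0122  0.0186 -0.9998]] [ 0.1088  0.0003 -0.2392] 0.021244238780412403
```

View pics/s3.png

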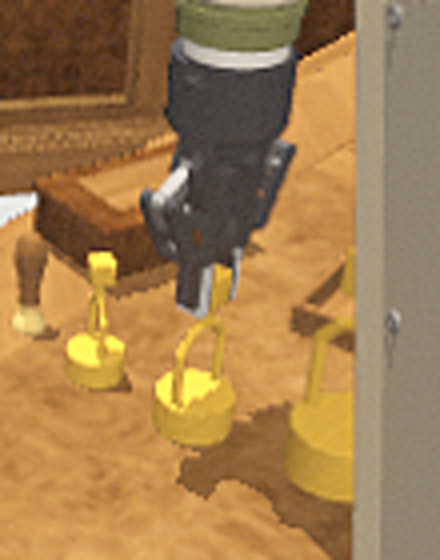

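Emit:
send_rows([
  {"delta_pos":[0,0,-0.3],"roll":0},
  {"delta_pos":[0,0,-0.7],"roll":0},
  {"delta_pos":[0,0,-1],"roll":0},
  {"delta_pos":[0,0,-1],"roll":0},
  {"delta_pos":[0,0,-1],"roll":0},
  {"delta_pos":[0,0,-1],"roll":0},
  {"delta_pos":[0,0,-0.8],"roll":0},
  {"delta_pos":[0,0,-0.4],"roll":0},
  {"delta_pos":[0,0,0],"roll":0},
  {"delta_pos":[0,0,0],"roll":0},
])

```text
time_s: 6.92
position: [0.4877, -0.217, 0.2424]
ee_rot: [[-0.998, 0.058, -0.011], [0.057, 0.998, 0.02], [0.012, 0.019, -1.0]]
wrist_force: [-0.7, -0.5, -2.6]
opening: 0.0219
```

```bash
python3 - <<'E'
from h import *
np.set_printoptions(precision=4,suppress=True)
s=env.state();print(s['position'],s['ee_rot'],s['wrist_force'],s['torque'],s['opening'])
save("scene","s4",(280,400,60,240),3.3)
E
```

```text
[ 0.4877 -0.217   0.2424] [[-0.9983  0.0577 -0.0108]
 [ 0.0575  0.9981  0.0198]
 [ 0.0119  0.0192 -0.9997]] [-0.713  -0.4661 -2.6274] [-0.0482 -0.0183 -0.0211] 0.02191513181091005
```

View pics/s4.png

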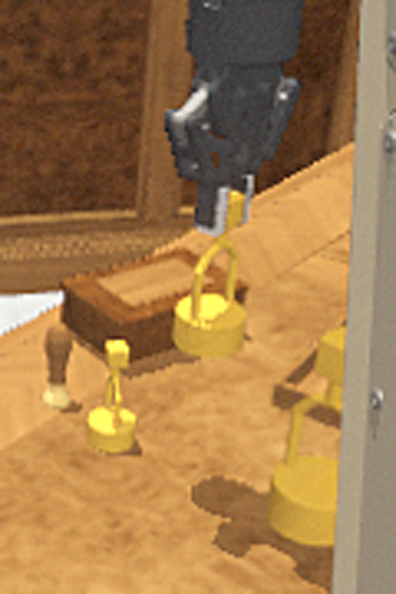

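Emit:
send_rows([
  {"delta_pos":[-0.03,0.4,0],"roll":0.8},
  {"delta_pos":[0,0.8,0.05],"roll":0.8},
  {"delta_pos":[0.07,0.9,0.05],"roll":0.77},
  {"delta_pos":[0.14,0.89,0.05],"roll":0},
  {"delta_pos":[0.14,0.89,0.05],"roll":0},
  {"delta_pos":[0.14,0.89,0.05],"roll":0},
  {"delta_pos":[0.14,0.89,0.05],"roll":0},
  {"delta_pos":[0.14,0.89,0.05],"roll":0},
  {"delta_pos":[0.14,0.89,0.05],"roll":0},
  {"delta_pos":[0.14,0.89,0.05],"roll":0},
  {"delta_pos":[0.14,0.89,0.05],"roll":0},
  {"delta_pos":[0.14,0.89,0.05],"roll":0},
  {"delta_pos":[0.1,0.6,0.05],"roll":0},
  {"delta_pos":[0,0,0],"roll":0},
  {"delta_pos":[0,0,0],"roll":0},
])

```text
time_s: 8.85
position: [0.5185, 0.0111, 0.2306]
ee_rot: [[-0.956, 0.293, -0.016], [0.293, 0.956, 0.022], [0.022, 0.017, -1.0]]
wrist_force: [0.8, -0.3, -2.4]
opening: 0.0215
```

```bash
python3 - <<'E'
from h import *
np.set_printoptions(precision=4,suppress=True)
s=env.state();print(s['position'],s['ee_rot'],s['wrist_force'],s['torque'],s['opening'])
save("scene","s5",(190,360,60,260),3)
s=env.state();print(s['position'],s['wrist_force'])
save("top","t5",(230,330,110,220),5)
s=env.state();print(s['position'],s['wrist_force'])
E
```

```text
[0.5185 0.0111 0.2306] [[-0.9559  0.2931 -0.0162]
 [ 0.2927  0.9559  0.0223]
 [ 0.022   0.0166 -0.9996]] [ 0.8307 -0.3372 -2.3597] [-0.0835 -0.0393  0.001 ] 0.02145985230213019
[0.5185 0.011  0.2306] [ 0.2417  0.3651 -2.5343]
[0.5185 0.0109 0.2306] [ 1.2094  0.2759 -3.0651]
```

View pics/s5.png

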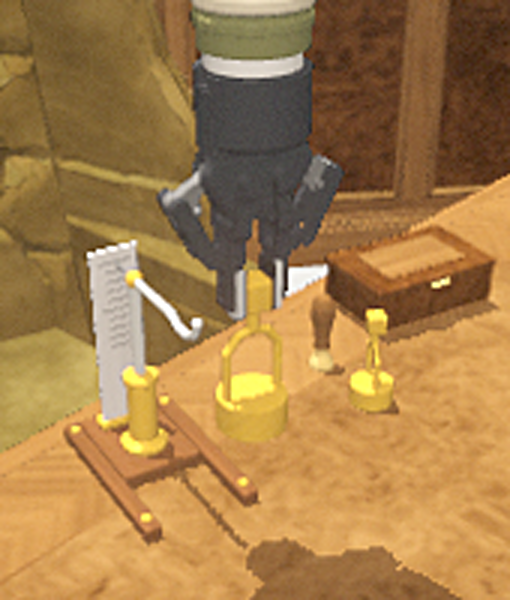

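View pics/t5.png

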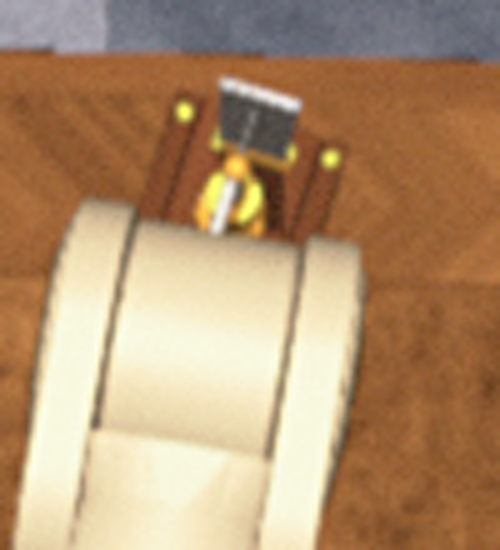

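Emit:
send_rows([
  {"delta_pos":[0,0.5,-0.2],"roll":0},
  {"delta_pos":[0,0.6,-0.2],"roll":0},
  {"delta_pos":[0,0,0],"roll":0},
  {"delta_pos":[0,0,0],"roll":0},
])

```text
time_s: 9.45
position: [0.5259, 0.0323, 0.2399]
ee_rot: [[-0.955, 0.295, -0.015], [0.295, 0.955, 0.022], [0.021, 0.017, -1.0]]
wrist_force: [0.4, 0.2, -2.8]
opening: 0.0214
```

```bash
python3 - <<'E'
from h import *
np.set_printoptions(precision=4,suppress=True)
s=env.state();p=s['position'];z=s['ee_rot'][:,2];print(p,s['ee_rot'],s['wrist_force'],s['opening'])
save("scene","s6",(225,305,115,215),6)
im=cv2.imread("pics/s6.png")
for q in(p,p+z*.032,p-z*.012,p+z*.082,np.array([.5885,.0116,.175]),np.array([.5675,.018,.189])):
    u=(proj("scene",q)-[225,115]+.5)*6-.5;print(u);cv2.circle(im,tuple(int(round(a)) for a in u),3,(0,0,255),-1)
cv2.imwrite("pics/s6m.png",im)
E
```

```text
[0.5259 0.0323 0.2399] [[-0.9553  0.2952 -0.0154]
 [ 0.2948  0.9553  0.0224]
 [ 0.0213  0.0169 -0.9996]] [ 0.4435  0.1573 -2.7948] 0.021383949297362283
[236.2401 250.0539]
[237.146  331.8696]
[235.8888 218.4444]
[238.4762 452.8562]
[156.476  329.0207]
[183.0437 322.0301]
```

View pics/s6m.png

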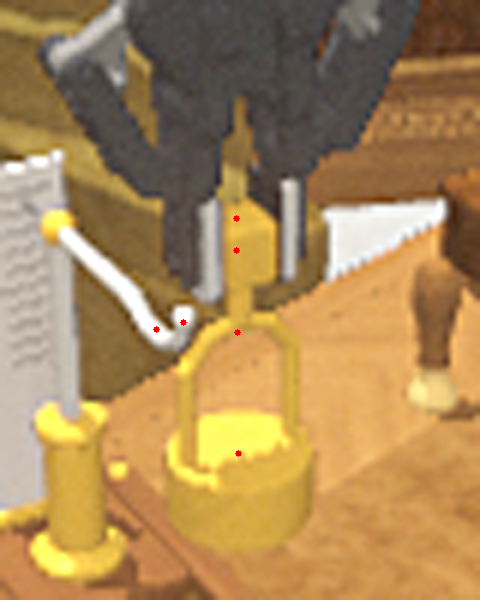

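Emit:
send_rows([
  {"delta_pos":[-0.5,0,0],"roll":0},
  {"delta_pos":[-0.7,-0.04,0],"roll":0},
  {"delta_pos":[-0.7,-0.04,0],"roll":0},
  {"delta_pos":[-0.7,0,0],"roll":0},
  {"delta_pos":[-0.5,0,0],"roll":0},
  {"delta_pos":[-0.1,0,0],"roll":0},
  {"delta_pos":[0,0,0],"roll":0},
])

```text
time_s: 10.38
position: [0.5919, 0.0089, 0.237]
ee_rot: [[-0.955, 0.297, -0.016], [0.297, 0.955, 0.022], [0.022, 0.017, -1.0]]
wrist_force: [-1.1, -0.1, -2.0]
opening: 0.0217
```

```bash
cat > look.py <<'E'
from h import *
import sys
np.set_printoptions(precision=4,suppress=True)
s=env.state();p=s['position'];z=s['ee_rot'][:,2]
ang=np.radians(-16.9);ex=np.array([np.cos(ang),np.sin(ang)]);ey=np.array([-ex[1],ex[0]])
d=p[:2]+z[:2]*.032-[.5885,.0116]
print(s['time_s'],p,z,s['wrist_force'],s['opening'],"eye rel seat",d@ex,d@ey,p[2]-.032-.175)
print(np.degrees(np.arctan2(s['ee_rot'][1,0],s['ee_rot'][0,0])))
n=sys.argv[1]
save("scene",n,(205,305,105,225),5)
fs=[env.state()['wrist_force']]
print(fs)
E
python3 look.py s7
```

```text
10.375 [0.5919 0.0089 0.237 ] [-0.0161  0.0224 -0.9996] [-1.0725 -0.067  -1.9509] 0.02172352224950414 eye rel seat 0.003326467997063404 -0.001065282390678554 0.030018766275225373
162.7302402784768
[array([ 0.4785, -0.2175, -2.2627])]
```

View pics/s7.png

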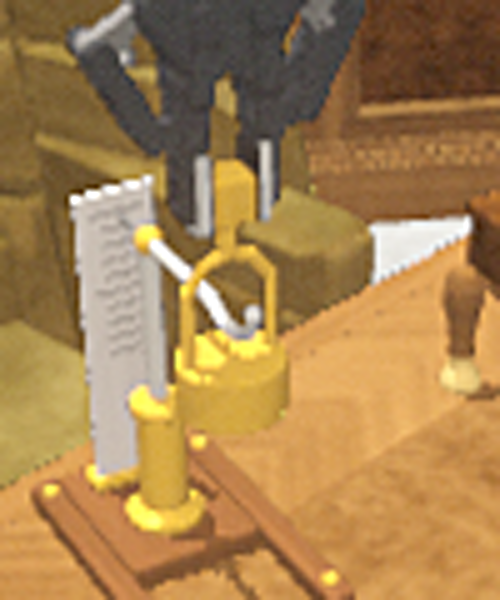

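Emit:
send_rows([
  {"delta_pos":[0.17,0.05,0.3],"roll":0},
  {"delta_pos":[0,0,0.4],"roll":0},
  {"delta_pos":[0,0,0.3],"roll":0},
  {"delta_pos":[0,0,0.1],"roll":0},
  {"delta_pos":[0,0,0.1],"roll":0},
])

```text
time_s: 11.05
position: [0.5869, 0.0123, 0.2117]
ee_rot: [[-0.955, 0.296, -0.017], [0.296, 0.955, 0.022], [0.023, 0.017, -1.0]]
wrist_force: [0.8, -0.3, -3.1]
opening: 0.0221
```

```bash
python3 look.py s8
```

```text
11.05 [0.5869 0.0123 0.2117] [-0.0166  0.0225 -0.9996] [ 0.8269 -0.2755 -3.1301] 0.022066154329085968 eye rel seat -0.0024867490261494406 0.0007363510077300878 0.004707365073155917
162.78388444060425
[array([-0.5433, -0.5278, -2.5745])]
```

View pics/s8.png

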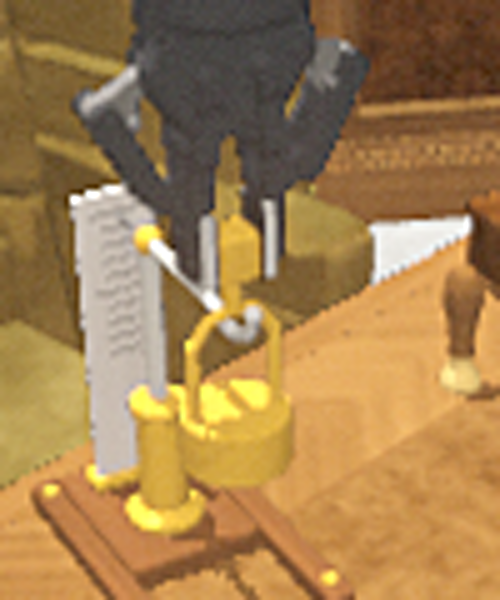

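Emit:
send_rows([
  {"delta_pos":[-0.1,-0.03,0.15],"roll":0},
  {"delta_pos":[-0.02,0,0.2],"roll":0},
  {"delta_pos":[0,0,0.2],"roll":0},
  {"delta_pos":[0,0,0.2],"roll":0},
  {"delta_pos":[0,0,0.2],"roll":0},
  {"delta_pos":[0,0,0.1],"roll":0},
  {"delta_pos":[0,0,0],"roll":0},
])

```text
time_s: 11.98
position: [0.5893, 0.0111, 0.1898]
ee_rot: [[-0.955, 0.297, -0.015], [0.296, 0.955, 0.022], [0.021, 0.016, -1.0]]
wrist_force: [-1.1, -0.1, -0.6]
opening: 0.0217
```

```bash
cat > force.py <<'E'
from h import *
np.set_printoptions(precision=4,suppress=True)
F=[]
for i in range(8):
    s=env.state();F.append(np.r_[s['wrist_force'],s['position']]);env.camera("top")
F=np.array(F);print(s['time_s'],F.mean(0),F.std(0)[:3])
E
python3 look.py s9;python3 force.py
```

```text
11.975 [0.5893 0.0111 0.1898] [-0.0153  0.0219 -0.9996] [-1.0623 -0.0576 -0.5755] 0.021700505971598838 eye rel seat 0.00020865344685971242 0.0002470582447004551 -0.01724847825259712
162.7653029214669
[array([-0.2468, -0.1525, -0.248 ])]
12.375 [-0.5734  0.0516 -0.5329  0.5893  0.0111  0.1899] [0.6659 0.6207 0.3526]
```

View pics/s9.png

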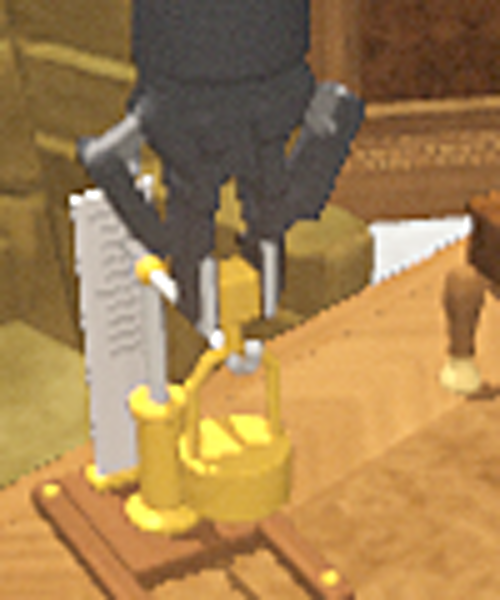

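Emit:
send_rows([
  {"delta_pos":[0,0,0.1],"roll":0},
  {"delta_pos":[0,0,0.1],"roll":0},
  {"delta_pos":[0,0,0.08],"roll":0},
  {"delta_pos":[0,0,0],"roll":0},
])

```text
time_s: 12.92
position: [0.5893, 0.0111, 0.184]
ee_rot: [[-0.955, 0.297, -0.015], [0.296, 0.955, 0.022], [0.021, 0.016, -1.0]]
wrist_force: [-1.2, -0.2, -0.0]
opening: 0.0216
```

```bash
sed -i 's/range(8)/range(20)/' force.py; python3 look.py s10;python3 force.py
```

```text
12.925 [0.5893 0.0111 0.184 ] [-0.0149  0.0217 -0.9997] [-1.1644 -0.2052 -0.0435] 0.02157566344219227 eye rel seat 0.0002634646366799819 0.00027418169641193037 -0.023003915065401476
162.7610219143892
[array([-0.8022, -0.2729, -0.8133])]
13.925 [-0.3896 -0.4153 -0.164   0.5893  0.0111  0.1841] [0.4647 0.4116 0.3811]
```

View pics/s10.png

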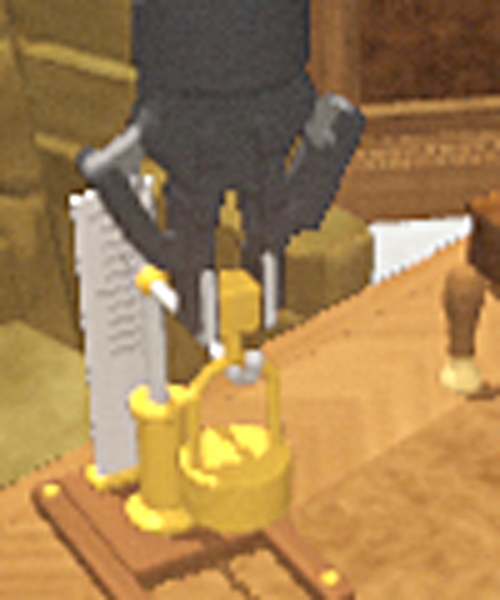

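Emit:
send_rows([
  {"delta_pos":[0,0,0.09],"roll":0},
  {"delta_pos":[0,0,0],"roll":0},
], grip=0, newtons=20)

```text
time_s: 14.22
position: [0.5893, 0.0111, 0.1822]
ee_rot: [[-0.955, 0.297, -0.015], [0.296, 0.955, 0.022], [0.021, 0.016, -1.0]]
wrist_force: [-0.9, -0.9, -1.0]
opening: 0.0214
```

```bash
python3 force.py
```

```text
15.175 [-0.4392 -0.5308  0.2845  0.5893  0.0111  0.1824] [0.4338 0.5847 0.5654]
```

Emit:
send_rows([
  {"delta_pos":[0,0,0],"roll":0},
  {"delta_pos":[0,0,0],"roll":0},
  {"delta_pos":[0,0,0],"roll":0},
  {"delta_pos":[0,0,0],"roll":0},
  {"delta_pos":[0,0,0],"roll":0},
], grip=0.75)

```text
time_s: 15.85
position: [0.5899, 0.0115, 0.1825]
ee_rot: [[-0.955, 0.296, -0.014], [0.296, 0.955, 0.022], [0.02, 0.017, -1.0]]
wrist_force: [-0.7, -0.1, -0.6]
opening: 0.0642
```

```bash
python3 look.py s11
```

```text
15.85 [0.5899 0.0115 0.1825] [-0.0136  0.0223 -0.9997] [-0.7292 -0.1489 -0.5845] 0.06415369567953029 eye rel seat 0.0007128831625465787 0.0008106719239717783 -0.024480845290818176
162.78065782719685
[array([ 0.3205, -0.2307, -0.2035])]
```

View pics/s11.png

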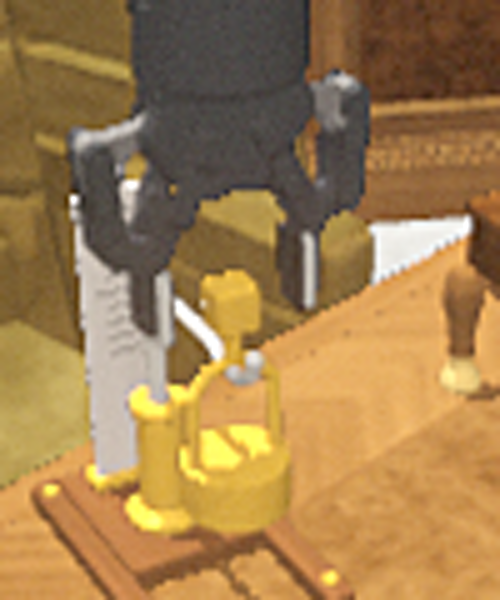

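```bash
cat > still.py <<'E'
from h import *
prev=None
for i in range(60):
    im=env.camera("scene")
    if i%6==0:
        g=cv2.cvtColor(im[155:220,238:268],cv2.COLOR_RGB2GRAY).astype(np.float32)
        if prev is not None: print(i,cv2.phaseCorrelate(prev,g)[0],np.abs(g-prev).mean().round(2))
        prev=g
s=env.state();print(s['time_s'],s['position'])
E
python3 still.py; python3 look.py s12
```

```text
6 (0.019144808149027526, 0.046101187371682784) 1.91
12 (0.018593513465420486, -0.020308890289200576) 1.91
18 (-0.0010049598454280328, -0.009489511980198984) 1.88
24 (-0.008166956604435782, 0.016096863000889527) 1.93
30 (0.018443668913816325, 0.03425175346033171) 1.87
36 (-0.019504399241403902, -0.07973507216537712) 1.8
42 (-0.02595355378495867, 0.0621045074227311) 1.91
48 (0.04949882048284415, -0.05111830398465855) 1.92
54 (0.006166055356942479, 0.007423618324196468) 1.86
18.9 [0.5898427  0.01142132 0.18254494]
18.9 [0.5898 0.0114 0.1825] [-0.0136  0.0222 -0.9997] [ 0.5588 -0.8753 -0.5582] 0.06381230829576634 eye rel seat 0.0007140239353550554 0.0007719111747668779 -0.0244550560745688
162.7785983390527
[array([ 0.5801, -0.6699,  0.4516])]
```

View pics/s12.png

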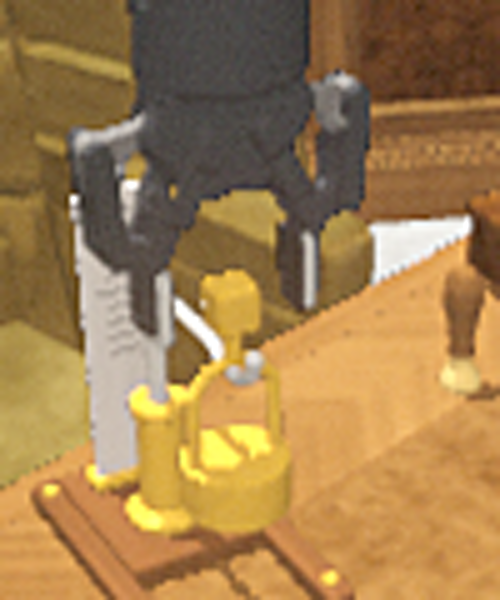

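Emit:
send_rows([
  {"delta_pos":[0,0,0],"roll":0},
  {"delta_pos":[0,0,0],"roll":0},
  {"delta_pos":[0,0,0],"roll":0},
  {"delta_pos":[0,0,0],"roll":0},
  {"delta_pos":[0,0,0],"roll":0},
  {"delta_pos":[0,0,0],"roll":0},
], grip=0, newtons=30)

```text
time_s: 19.7
position: [0.5898, 0.0114, 0.1825]
ee_rot: [[-0.955, 0.296, -0.014], [0.296, 0.955, 0.022], [0.02, 0.017, -1.0]]
wrist_force: [0.0, 0.0, -0.2]
opening: 0.0211
```

```bash
python3 look.py s13
```

```text
19.7 [0.5898 0.0114 0.1825] [-0.0137  0.0222 -0.9997] [ 0.0276  0.0254 -0.2369] 0.021107080302623416 eye rel seat 0.0006667834777792615 0.0007177962370049983 -0.024482190747003668
162.77218246231718
[array([-0.0432, -0.0376, -0.0746])]
```

View pics/s13.png

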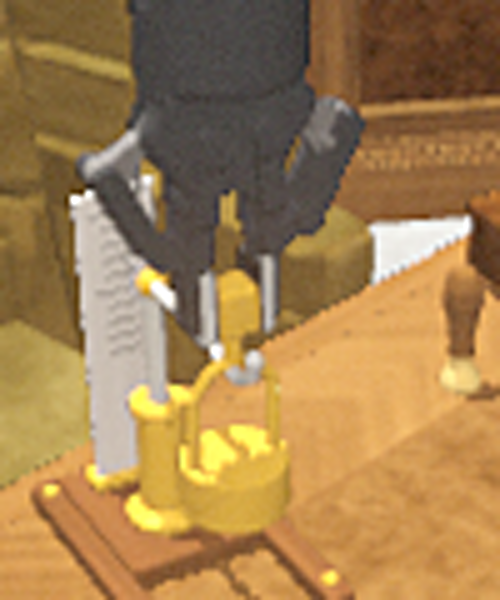

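Emit:
send_rows([
  {"delta_pos":[0,0,-0.1],"roll":0},
  {"delta_pos":[0,0,-0.2],"roll":0},
  {"delta_pos":[0,0,-0.2],"roll":0},
  {"delta_pos":[0,0,-0.2],"roll":0},
  {"delta_pos":[0,0,-0.2],"roll":0},
  {"delta_pos":[0,0,-0.2],"roll":0},
  {"delta_pos":[0,0,-0.2],"roll":0},
  {"delta_pos":[0,0,-0.2],"roll":0},
  {"delta_pos":[0,0,-0.3],"roll":0},
  {"delta_pos":[0,0,-0.4],"roll":0},
  {"delta_pos":[0,0,-0.4],"roll":0},
  {"delta_pos":[0,0,-0.2],"roll":0},
  {"delta_pos":[0,0,0],"roll":0},
])

```text
time_s: 21.38
position: [0.5903, 0.0101, 0.242]
ee_rot: [[-0.955, 0.296, -0.015], [0.296, 0.955, 0.022], [0.021, 0.017, -1.0]]
wrist_force: [-0.7, 1.0, -2.5]
opening: 0.0214
```

```bash
python3 look.py s14
```

```text
21.375 [0.5903 0.0101 0.242 ] [-0.015   0.0224 -0.9996] [-0.7065  0.9875 -2.4654] 0.02140302862139946 eye rel seat 0.0014679380970796516 -0.0003869376364317285 0.034984425859434676
162.77171227300423
[array([-0.7211,  0.6043, -2.0833])]
```

View pics/s14.png

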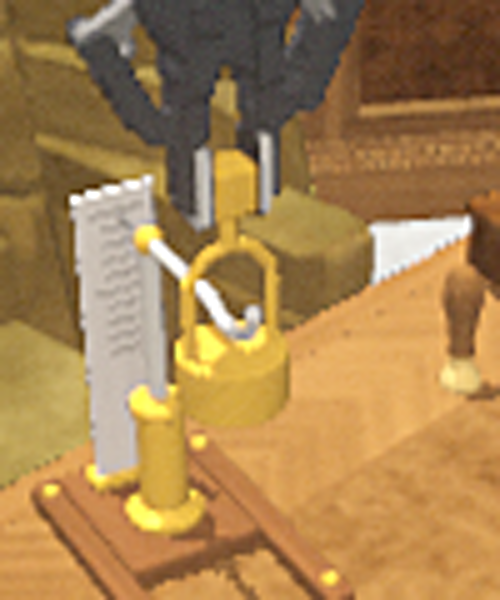

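Emit:
send_rows([
  {"delta_pos":[0,0,0.2],"roll":0},
  {"delta_pos":[0.5,0,0],"roll":0},
  {"delta_pos":[0.7,0,0.02],"roll":0},
  {"delta_pos":[0.8,0,0.02],"roll":0},
  {"delta_pos":[0.8,0,0.02],"roll":0},
  {"delta_pos":[0.7,0,0.02],"roll":0},
  {"delta_pos":[0.4,0,0],"roll":0},
  {"delta_pos":[0,0,0],"roll":0},
])

```text
time_s: 22.42
position: [0.5088, 0.0352, 0.2357]
ee_rot: [[-0.955, 0.296, -0.02], [0.296, 0.955, 0.023], [0.026, 0.016, -1.0]]
wrist_force: [0.5, 0.2, -1.7]
opening: 0.0215
```

```bash
python3 look.py s15;python3 - <<'E'
from h import *
save("top","t15")
E
```

```text
22.425 [0.5088 0.0352 0.2357] [-0.0201  0.0231 -0.9995] [ 0.4892  0.1745 -1.6813] 0.02146380806397507 eye rel seat -0.08396039009933612 -9.294445774912202e-05 0.02866412266289317
162.79549759956495
[array([ 0.6344, -0.4547, -1.9812])]
```

View pics/s15_full.png

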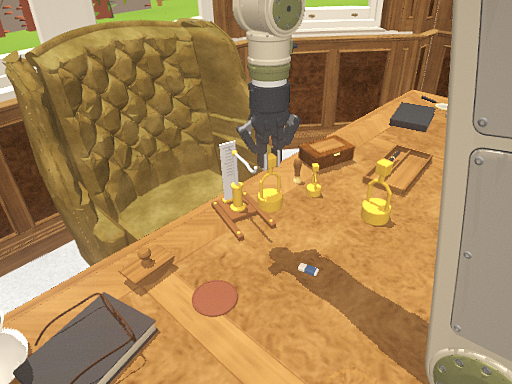

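View pics/t15.png

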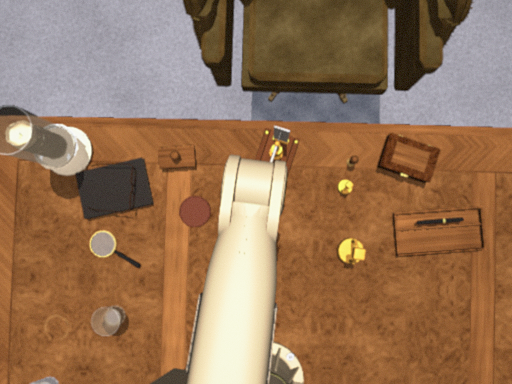

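Emit:
send_rows([
  {"delta_pos":[0.15,0.4,0],"roll":0},
  {"delta_pos":[0.3,0.8,0],"roll":0},
  {"delta_pos":[0.37,0.87,0],"roll":0},
  {"delta_pos":[0.37,0.87,0],"roll":0},
  {"delta_pos":[0.37,0.87,0],"roll":0},
  {"delta_pos":[0.37,0.87,0],"roll":0},
  {"delta_pos":[0.37,0.87,0],"roll":0},
  {"delta_pos":[0.37,0.87,0],"roll":0},
  {"delta_pos":[0.37,0.87,0],"roll":0},
  {"delta_pos":[0.37,0.87,0],"roll":0},
  {"delta_pos":[0.25,0.6,0],"roll":0},
  {"delta_pos":[0,0,0],"roll":0},
  {"delta_pos":[0,0,0],"roll":0},
])

```text
time_s: 24.15
position: [0.4908, 0.2408, 0.2393]
ee_rot: [[-0.956, 0.291, -0.021], [0.29, 0.957, 0.025], [0.028, 0.018, -0.999]]
wrist_force: [-0.1, 0.5, -2.6]
opening: 0.0217
```

```bash
python3 - <<'E'
from h import *
np.set_printoptions(precision=4,suppress=True)
t=cv2.imread("pics/t15.png");s=cv2.imread("pics/s15_full.png")
for n,im,(x0,x1,y0,y1) in(("top",t,(175,217,190,232)),("scene",s,(185,245,272,322))):
    m=cv2.inRange(cv2.cvtColor(im[y0:y1,x0:x1],cv2.COLOR_BGR2HSV),(0,110,40),(9,255,200))
    c=max(cv2.findContours(m,0,2)[0],key=cv2.contourArea);e=cv2.fitEllipse(c);p=np.array(e[0])+[x0,y0];print(n,p,e[1],plane(n,p,.004))
st=env.state();p=st['position'];z=st['ee_rot'][:,2];print(p,z,"bottom",p+z*.11,st['wrist_force'])
E
```

```text
top [194.6224 211.1124] (29.715320587158203, 30.206897735595703) [0.4876 0.2258 0.004 ]
scene [215.5495 296.8789] (33.77303695678711, 40.909034729003906) [0.4865 0.2244 0.004 ]
[0.4908 0.2408 0.2393] [-0.0213  0.0255 -0.9994] bottom [0.4885 0.2436 0.1293] [-0.1083  0.5476 -2.5944]
```

Emit:
send_rows([
  {"delta_pos":[-0.18,-0.5,0.2],"roll":0},
  {"delta_pos":[-0.2,-0.5,0.4],"roll":0},
  {"delta_pos":[0,0,0.7],"roll":0},
  {"delta_pos":[0,0,0.8],"roll":0},
  {"delta_pos":[0,0,0.8],"roll":0},
  {"delta_pos":[0,0,0.8],"roll":0},
  {"delta_pos":[0,0,0.8],"roll":0},
  {"delta_pos":[0,0,0.6],"roll":0},
  {"delta_pos":[0,0,0.3],"roll":0},
  {"delta_pos":[0,0,0],"roll":0},
  {"delta_pos":[0,0,0],"roll":0},
])

```text
time_s: 25.52
position: [0.4887, 0.2158, 0.1214]
ee_rot: [[-0.954, 0.299, -0.025], [0.298, 0.954, 0.025], [0.031, 0.016, -0.999]]
wrist_force: [-0.4, 0.5, -2.6]
opening: 0.0216
```

```bash
cat > l2.py <<'E'
from h import *
import sys
np.set_printoptions(precision=4,suppress=True)
st=env.state();p=st['position'];z=st['ee_rot'][:,2];print(st['time_s'],p,z,"bottom",p+z*.11,st['wrist_force'])
save("scene",sys.argv[1],(165,285,200,330),4.5)
E
python3 l2.py s16
```

```text
25.525 [0.4887 0.2158 0.1214] [-0.0252  0.0246 -0.9994] bottom [0.4859 0.2186 0.0115] [-0.3709  0.4956 -2.5997]
```

View pics/s16.png

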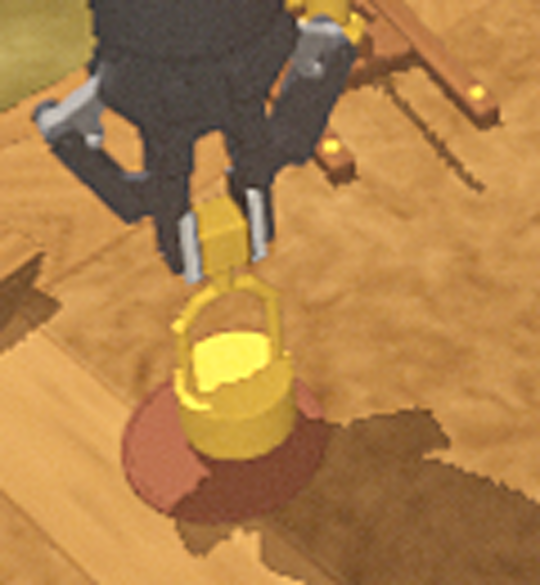

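Emit:
send_rows([
  {"delta_pos":[0.04,0.34,0.1],"roll":0},
  {"delta_pos":[0,0,0.1],"roll":0},
  {"delta_pos":[0,0,0.08],"roll":0},
  {"delta_pos":[0,0,0.06],"roll":0},
  {"delta_pos":[0,0,0],"roll":0},
])

```text
time_s: 26.2
position: [0.4907, 0.2237, 0.1154]
ee_rot: [[-0.954, 0.298, -0.023], [0.298, 0.954, 0.025], [0.029, 0.017, -0.999]]
wrist_force: [0.6, 0.3, -2.7]
opening: 0.0213
```

```bash
python3 l2.py s17; sed -i 's/range(20)/range(10)/' force.py; python3 force.py
```

```text
26.2 [0.4907 0.2237 0.1154] [-0.0229  0.0253 -0.9994] bottom [0.4882 0.2265 0.0055] [ 0.6006  0.328  -2.6784]
26.7 [ 0.0447  0.1583 -2.4161  0.4909  0.2238  0.1156] [0.4517 0.5081 0.4167]
```

View pics/s17.png

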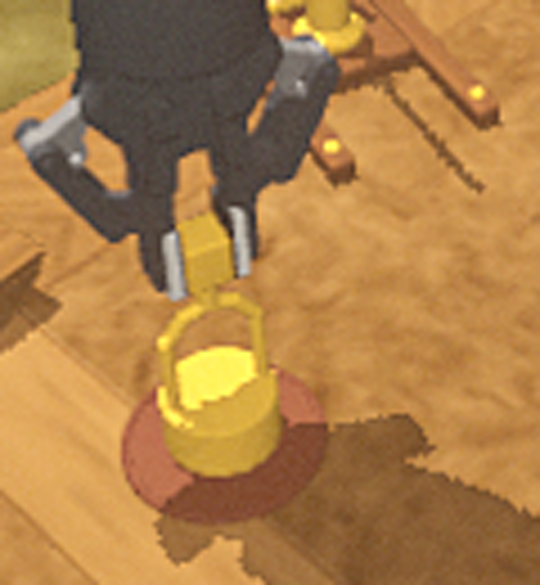

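Emit:
send_rows([
  {"delta_pos":[0,0,0.07],"roll":0},
  {"delta_pos":[0,0,0.05],"roll":0},
  {"delta_pos":[0,0,0],"roll":0},
])

```text
time_s: 27.12
position: [0.4911, 0.224, 0.1138]
ee_rot: [[-0.954, 0.298, -0.022], [0.298, 0.954, 0.026], [0.028, 0.018, -0.999]]
wrist_force: [-0.2, -0.0, -2.2]
opening: 0.0214
```

```bash
python3 force.py
```

```text
27.575 [-0.7126 -0.1753 -0.0167  0.4911  0.224   0.1137] [0.4567 0.5397 0.9037]
```

Emit:
send_rows([
  {"delta_pos":[0,0,0.04],"roll":0},
  {"delta_pos":[0,0,0],"roll":0},
])

```text
time_s: 27.88
position: [0.4914, 0.224, 0.1138]
ee_rot: [[-0.954, 0.298, -0.021], [0.298, 0.954, 0.026], [0.027, 0.018, -0.999]]
wrist_force: [-0.9, 0.0, -0.5]
opening: 0.0217
```

```bash
python3 force.py; python3 l2.py s18
```

```text
28.325 [-1.4891 -0.5904  2.3791  0.4914  0.2241  0.1137] [0.4579 0.5414 1.0277]
28.375 [0.4915 0.2241 0.1137] [-0.0206  0.0259 -0.9995] bottom [0.4892 0.2269 0.0038] [-2.2763 -0.1175  3.1746]
```

View pics/s18.png

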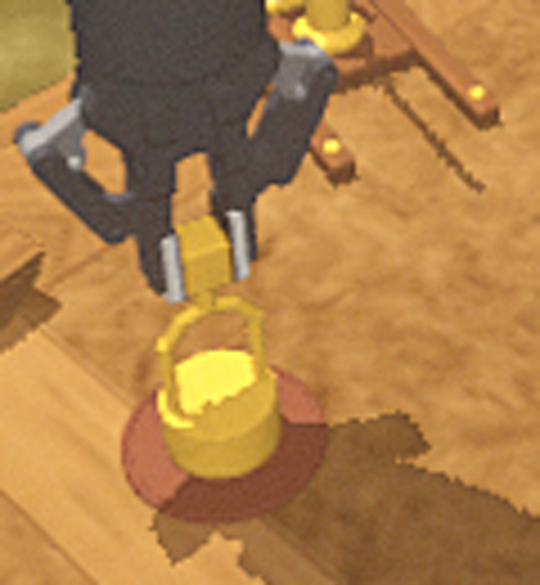

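Contact is firm: the force has gone from −2.4 N to +2.4 N. Releasing now.

Emit:
send_rows([
  {"delta_pos":[0,0,0],"roll":0},
  {"delta_pos":[0,0,0],"roll":0},
  {"delta_pos":[0,0,0],"roll":0},
  {"delta_pos":[0,0,0],"roll":0},
  {"delta_pos":[0,0,0],"roll":0},
  {"delta_pos":[0,0,0],"roll":0},
], grip=0.8, newtons=20)

```text
time_s: 29.18
position: [0.4925, 0.2246, 0.1133]
ee_rot: [[-0.954, 0.298, -0.019], [0.298, 0.954, 0.027], [0.026, 0.02, -0.999]]
wrist_force: [-0.0, -0.3, -0.4]
opening: 0.068
```

```bash
python3 l2.py s19
```

```text
29.175 [0.4925 0.2246 0.1133] [-0.0191  0.0271 -0.9995] bottom [0.4904 0.2276 0.0034] [-0.0142 -0.3202 -0.3715]
```

View pics/s19.png

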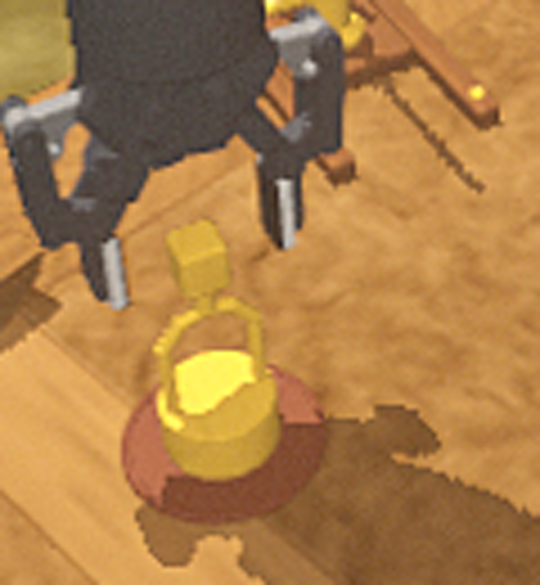

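Released and standing. Retreating upward.

Emit:
send_rows([
  {"delta_pos":[0,0,-0.4],"roll":0},
  {"delta_pos":[0,0,-0.8],"roll":0},
  {"delta_pos":[0,0,-1],"roll":0},
  {"delta_pos":[0,0,-1],"roll":0},
  {"delta_pos":[0,0,-1],"roll":0},
  {"delta_pos":[0,0,-1],"roll":0},
  {"delta_pos":[-1,0,-0.5],"roll":0},
  {"delta_pos":[0,-1,0],"roll":0},
  {"delta_pos":[0,-1,0],"roll":0},
  {"delta_pos":[0,-1,0],"roll":0},
  {"delta_pos":[0,-1,0],"roll":0},
  {"delta_pos":[0,-1,0],"roll":0},
  {"delta_pos":[0,0,0],"roll":0},
  {"delta_pos":[0,0,0],"roll":0},
])

```text
time_s: 30.98
position: [0.4784, 0.1127, 0.2313]
ee_rot: [[-0.954, 0.3, -0.02], [0.299, 0.954, 0.027], [0.027, 0.02, -0.999]]
wrist_force: [0.4, -0.1, 0.1]
opening: 0.0685
```

```bash
python3 l2.py s20;python3 - <<'E'
from h import *
save("top","t20")
s=cv2.imread("pics/s20_full.png")
cv2.imwrite("pics/s20_full2.png",s)
E
```

```text
30.975 [0.4784 0.1127 0.2313] [-0.02    0.0274 -0.9994] bottom [0.4762 0.1157 0.1214] [ 0.3779 -0.1229  0.0879]
```

View pics/s20_full.png

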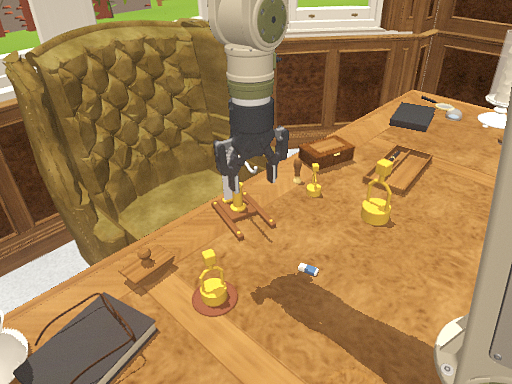

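View pics/t20.png

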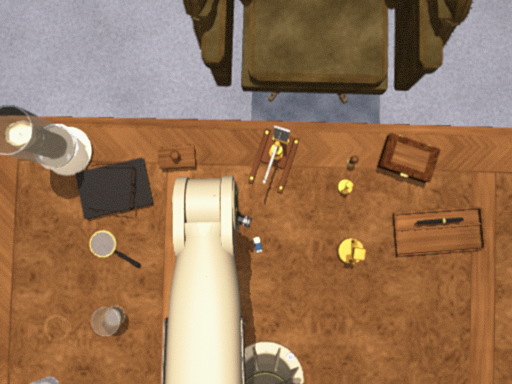

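```bash
python3 - <<'E'
from plant import env
print(env.hand_in())
E
```

```text
the job is handed in; nothing more can be done
None
```

I hung the middle-sized brass weight on the spring scale's hook, let it come to rest, then lifted it off and stood it upright on the coaster. The job is handed in, at about 31 s on the robot's clock.

- **Hanging:** I lowered the weight until the gripper carried roughly 0 to 0.3 N by the averaged readings. The hook had sunk about 24.5 mm, which fits the roughly 2.6 N weight I measured. When I let go I saw no jump in the pictures. The weight then hung untouched for about 3 s, with image motion of 0.1 px or less, which is at noise level. The open gripper stayed around the knob during this time, without touching it.
- **Lifting off:** I took the knob again and lifted at about 30 mm/s, then drew the eye clear above the hook's tip. I saw no sign of it catching.
- **Placing:** I lowered the weight onto the coaster in small steps. The last contact force before release was about 2.4 N, with peaks of about 3 N. By arm position it stands within about 3 mm of the coaster's centre.

**Last checks:** The scene picture shows the weight upright and fully on the coaster, the gripper clear of everything, and the blotter, seal and eraser where they were. Three points are less certain:

- The top camera's view of the coaster was blocked by the arm, so that last check rests on the scene view and the arm's position alone.
- The tool picked up a tilt of just under 2°, which the interface cannot undo. The weight straightened by itself when released.
- The force readings scatter by about 0.4 N, and two averages taken before release differed by 0.45 N where I expected about 0.17 N.

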